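Draw out the tray with the zinc latch

TASK

Using only the fingertips, swing the clear cabinet's door wide open, past square to the cabinet's front. Then hook the fingertips behind the orange lip of the tray that holds the zinc latch and draw that tray out along its rails until it stops. Grip and lift nothing, and leave the other tray shut, the parts lying in both trays and everything else on the shelf undisturbed.

Things in the scene. Friction and masses are not known exactly. Their poses are not given: they have to be found in the camera images.
- cabinet: open-topped clear acrylic cabinet, fixed, 180 deep (x) x 186 wide (y) x 72 mm high; aluminium strips on its 5 mm side walls, a 40 mm roof strip (top 76 mm) at the back only. Origin: centre of the underside, on the surface. Its -x is the front, facing the robot. Two black trays on rails, tray_left at y +44 mm, tray_right at y -44 mm, slide straight out to -x. Only the door closes the front
- door (a joint): angle of the clear swing door (red strips on its top and free edge), ajar at the start: 0 shut, 1.57 square to the front, stop at 1.9 rad. Upright hinge at the cabinet's +y front corner; the free edge swings towards the robot, then round to +y. Panel 178 wide, 6 thick, from 5 to 69 mm above the surface; a 14 mm knob outside. Stays where left; under 1 N moves its free edge
- door_hinge (a point): hinge axis of the door at its top, in the middle of the panel's thickness, 69 mm above the surface (cabinet frame x -96, y +91 mm)
- door_edge (a point): middle of the door panel's thickness at the top of its free edge, 178 mm from the hinge axis, 69 mm above the surface; moves with the door
- tray_left (a joint): how far the tray on the cabinet's +y side is drawn out, m: 0 in, 0.10 at its stop; starts at 0 to 0.008. About 2 N of friction, stays where left. Tray 170 long x 84 mm wide. At its front the upright orange lip, 4 thick, top 66 mm above the surface; behind it an empty open-topped finger pocket 50 long (x) x 78 wide, floor 14 mm above the surface; then a cross wall and the part's compartment
- tray_left_lip (a point): on the left tray's orange lip: middle of the top edge of its inner face (the face towards the pocket), 66 mm above the surface; axes as the cabinet's; moves with the tray; with the tray at 0 it lies at cabinet x -82, y +44 mm
- tray_right (a joint): the same for the tray on the cabinet's -y side: 0 in, 0.10 m at its stop. In both trays the cross wall is 4 mm thick, the part's compartment behind it 108 mm long, and the side, cross and back walls stand to 44 mm above the surface
- tray_right_lip (a point): the same point on the right tray's lip; with the tray at 0 it lies at cabinet x -82, y -44 mm
- latch: zinc barrel door latch, loose, lying in the rear compartment of one of the two trays (either one): flat plate 70 x 40 x 4 mm with a round bolt along it, two straps and a small upright knob, 28 mm high. Origin: centre of its underside, x along the bolt
- pull: aluminium bow-shaped drawer pull, loose, lying in the rear compartment of the other tray: 80 long, 14 wide, 26 mm high. Origin: centre of its underside, x along it
- mallet: bystander: mallet with blue silicone head (54 mm diameter, 85 long) and 215 mm wooden handle, lying on the surface. Origin under the handle, 100 mm from the head's axis; x points to the head
- funnel: bystander: black plastic funnel standing on its mouth, 100 mm across, 115 mm high. Origin: centre of its underside
- jar: bystander: glass jar with yellow cap, 64 mm across, 85 mm high. Origin: centre of its underside
- driver: bystander: screwdriver lying on the surface, about 200 mm long, handle to its -x. Origin: underside near the middle
- tin: bystander: flat green tin, 70 x 100 x 35 mm. Origin: centre of its underside
Not all that is in view belongs to the job. There is more than one size of the latch; the one meant has the size given above.

How it is judged:
On the way, in this order (a step that is already met when the one before it is completed fails the run):
1. the door is swung open past 1.5 rad while both trays are still in (value of joint door above 1.5 rad and value of joint each of tray_left, tray_right below 0.02 m), for 0.1 s.
2. the latch's tray is on its way out (30 to 95 mm) with the fingertips in its pocket behind the lip (((y of latch in the frame of cabinet above 0 m and value of joint tray_left between 0.03 and 0.095 m and x of the grasp point in the frame of tray_left_lip between -0.055 and 0.065 m and y of the grasp point in the frame of tray_left_lip between -0.07 and 0.07 m and z of the grasp point in the frame of tray_left_lip below 0.05 m) or (y of latch in the frame of cabinet below 0 m and value of joint tray_right between 0.03 and 0.095 m and x of the grasp point in the frame of tray_right_lip between -0.055 and 0.065 m and y of the grasp point in the frame of tray_right_lip between -0.07 and 0.07 m and z of the grasp point in the frame of tray_right_lip below 0.05 m))), for 0.1 s.
At the end, for the whole second after the job is handed in: the door stands open past 1.5 rad; the tray with the latch is drawn out at least 90 of its 100 mm with the latch at rest in its compartment; the other tray is out less than 20 mm with the drawer pull at rest in it (value of joint door above 1.5 rad and ((y of latch in the frame of cabinet above 0 m and value of joint tray_left above 0.09 m and value of joint tray_right below 0.02 m and x of latch in the frame of tray_left_lip between 0.052 and 0.164 m and y of latch in the frame of tray_left_lip between -0.04 and 0.04 m and z of latch in the frame of tray_left_lip below -0.03 m and x of pull in the frame of tray_right_lip between 0.052 and 0.164 m and y of pull in the frame of tray_right_lip between -0.04 and 0.04 m and z of pull in the frame of tray_right_lip below -0.03 m) or (y of latch in the frame of cabinet below 0 m and value of joint tray_right above 0.09 m and value of joint tray_left below 0.02 m and x of latch in the frame of tray_right_lip between 0.052 and 0.164 m and y of latch in the frame of tray_right_lip between -0.04 and 0.04 m and z of latch in the frame of tray_right_lip below -0.03 m and x of pull in the frame of tray_left_lip between 0.052 and 0.164 m and y of pull in the frame of tray_left_lip between -0.04 and 0.04 m and z of pull in the frame of tray_left_lip below -0.03 m)) and linear speed of each of latch, pull below 0.02 m/s); the robot touches nothing.
It fails at once if a tray drawn more than 20 mm while the door is open less than 1.4 rad (value of joint door below 1.4 rad and value of joint any of tray_left, tray_right above 0.02 m).
It fails at once if the other tray drawn more than 20 mm ((y of latch in the frame of cabinet above 0 m and value of joint tray_right above 0.02 m) or (y of latch in the frame of cabinet below 0 m and value of joint tray_left above 0.02 m)).
It fails at once if the latch or the drawer pull touched by the fingers or lifted more than 15 mm (contact force between the fingers and latch above 1 N or contact force between the fingers and pull above 1 N or height (world z) of any of latch, pull above 0.029 m).
It fails at once if a tray's lip gripped between the fingers ((x of the grasp point in the frame of tray_left_lip between -0.008 and 0.004 m and y of the grasp point in the frame of tray_left_lip between -0.05 and 0.05 m and z of the grasp point in the frame of tray_left_lip below 0.025 m and contact force between the fingers and cabinet above 18 N) or (x of the grasp point in the frame of tray_right_lip between -0.008 and 0.004 m and y of the grasp point in the frame of tray_right_lip between -0.05 and 0.05 m and z of the grasp point in the frame of tray_right_lip below 0.025 m and contact force between the fingers and cabinet above 18 N)).
It fails at once if a bystander moved more than 20 mm (distance of any of mallet, funnel, jar, driver, tin from where it was at the start of the episode above 0.02 m).
It also fails if it takes over 48 s, if anything falls off the work surface, if the arm or the gripper's body presses on something with over 40 N, if the wrist force passes 120 N, or if a joint passes its speed limit or range.

ROBOT

A 6-joint arm with a two-finger parallel gripper is mounted at the origin on the work surface. World frame = base frame: x ahead of the robot, y to its left, z up, the work surface at z = 0. Lengths are in m, angles in rad, forces in N, time in s.
With the tool pointing down it reaches from about 0.325 to 0.9 m from the base axis. Payload 6.1 kg.
Tool frame: the origin (TCP) lies at the very end of the fingers, on their centre line; the grasp point (between the pads) lies 19 mm behind it (env.grasp_offset is the z of the grasp point in the tool frame, in m); z points along the fingers, y is the direction in which the jaws open and shut (so a half turn about z gives the same grasp; the last joint's range is limited). The gripper opens to 87 mm and grips with 3 to 60 N. Pads are 19 mm wide; open, the fingers measure 117 mm over their backs; the gripper's body (75 mm by 190 mm) begins 51 mm behind the grasp point.
Start: joints at [-1.252, 0.22, 1.526, -0, 1.395, -0.126], TCP at [0.269, -0.564, 0.223] pointing down, gripper open.
Joint ranges: [-2.98, 2.98], [-0.91, 2.08], [0.09, 2.57], [-1.24, 4.39], [0.2, 2.65], [-2.68, 2.68]. Speed limits (rad/s): [2.57, 2.57, 3.01, 3.14, 3.14, 3.14].

INTERFACE

Orientations are given as a unit quaternion [w, x, y, z].
In Python, from bench import env gives the robot as it stands.
- The arm moves only by the tool servo_tool, never from a script. Its argument "motion" is a list that holds one entry, the list of rows, each a list of 5 numbers: the opening, from 0 (shut) to 1 (fully open), then the shift along the tool's x, y, z in mm, then the turn about the tool's z in rad. In form: [[[grip, tx, ty, tz, roll], ...]]. A call has 1 to 8 rows; each row shifts and turns the commanded pose from where the row before left it, along the tool's axes as they then stand; what a row does not reach is not made up. A row lasts 1/12 s, in which the tool goes at most 41.7 mm and 7.16 degrees, less where a joint would pass 70% of its speed; a pose out of reach is approached as far as the arm can. A call is refused whole if a number of a shift passes 41.7 or a number of a turn 0.125, either way. A call with a gripper value outside its range is refused whole. The fingers move at their own pace and stop on an object; "newtons" is the grip in N (left out, the last holds). Time passes only in rows, so rows that do not move let the fingers close. It gives the time, the measured TCP pose, the force and the opening at its end, in the units of the state.
- env.get_state(): the state, without advancing time (a new reading comes with each control period).
- env.snapshot(name): name is "scene" or "top" or "wrist"; returns a dict with "color" (384x512x3 uint8, red, green, blue), "range_z" (384x512 float32, m along the optical axis (not along the pixel's ray), 0 where there is no reading), "K" (3x3 intrinsics, pixels), "extrinsics" (4x4, takes a point from world to camera coordinates). Camera axes: x right, y down, z forward; pixel columns grow to the right and rows downward; lengths in m; the calibration is good to about 2 mm. The wrist camera is an equidistant fisheye: a pixel r from the principal point sees the ray r / f radians off the axis. A picture is of the moment at which its call begins.
- env.hand_in(): hands the job in, once; it reports no verdict.
The state is a dict: "clock": time; "qpos": joint angles; "qvel": joint speeds; "tau": joint torques, N m; "tool_pos": TCP position; "eef_rot": TCP orientation; "force": force on the tool from outside, world axes, zero at the start; "torque": the same for the moment, N m; "grip_width": opening from 0.0 (shut) to 1.0 (fully open).
Only numpy, scipy, OpenCV 4.12 (cv2) and the standard library are available. Lean on these libraries where they do the work, as an engineer would, in place of code of your own. Each camera call takes 0.05 s, during which the arm holds its last target.

## Working session

There is one attempt and no reset: what is moved stays moved. The work goes in short steps, Python scripts to look and compute and a tool call to move; the robot and the scene stay as the last step left them, time stands still between calls to the robot, and variables do not carry over. Pictures are saved under pics/ and viewed, and the job is handed in when it is done.

Besides the shell and the picture viewer there is one more tool, called as name(argument=value, ...) on one line, values as JSON. servo_tool: Moves the arm, as the interface text tells. Its arguments: {"type":"object","properties":{"motion":{"type":"array","items":{"type":"array","items":{"type":"array","items":{"type":"number"}}}},"newtons":{"type":"number"}},"required":["motion"]}

```bash
mkdir -p pics; ls
cat > h.py <<'E'
import numpy as np, cv2
from bench import env
def snap(n,fn,scale=1):
    s=env.snapshot(n); im=cv2.cvtColor(s['color'],cv2.COLOR_RGB2BGR)
    cv2.imwrite(fn,cv2.resize(im,None,fx=scale,fy=scale,interpolation=cv2.INTER_CUBIC)); return s
def ray(s,u,v):
    K=s['K'];E=s['extrinsics'];R=E[:3,:3];t=E[:3,3]
    d=np.array([(u-K[0,2])/K[0,0],(v-K[1,2])/K[1,1],1.]);return -R.T@t, R.T@d
def plane(s,u,v,z):
    o,d=ray(s,u,v);return o+d*(z-o[2])/d[2]
def proj(s,p):
    E=s['extrinsics'];c=E[:3,:3]@np.array(p)+E[:3,3];q=s['K']@c;return q[:2]/q[2]
E
python3 - <<'E'
from h import *
for n in['scene','top','wrist']:
    s=snap(n,f'pics/{n}0.png',1.5)
    np.savez(f'{n}0.npz',**s)
    print(n,s['K'].tolist(),s['extrinsics'].round(4).tolist())
print(env.get_state(), env.grasp_offset)
E
```

```text
pics
scene [[417.6235223243128, 0.0, 249.45619333648327], [0.0, 417.6235223243128, 197.13179896882482], [0.0, 0.0, 1.0]] [[-0.2143, 0.9767, 0.0073, 0.0881], [0.5552, 0.1279, -0.8218, -0.2697], [-0.8036, -0.1721, -0.5697, 1.7609], [0.0, 0.0, 0.0, 1.0]]
top [[441.0585046839268, 0.0, 253.20238319046263], [0.0, 441.0585046839268, 193.68515019374658], [0.0, 0.0, 1.0]] [[0.0109, -0.9999, -0.0104, 0.0322], [-0.9987, -0.0103, -0.0505, 0.5944], [0.0504, 0.011, -0.9987, 1.3057], [0.0, 0.0, 0.0, 1.0]]
wrist [[297.3186396354542, 0.0, 251.4724864266275], [0.0, 297.3186396354542, 192.39022274841096], [0.0, 0.0, 1.0]] [[0.4297, -0.903, -0.0012, -0.6239], [-0.8711, -0.4149, 0.2626, -0.0309], [-0.2376, -0.1118, -0.9649, 0.3902], [0.0, 0.0, 0.0, 1.0]]
{'clock': 0.15, 'qpos': array([-1.25209345e+00,  2.21042033e-01,  1.52733346e+00, -1.58098222e-05,
        1.39469411e+00, -1.26085174e-01]), 'qvel': array([-1.36860728e-05, -2.14026461e-03, -2.54335942e-03,  1.69749323e-03,
        7.41727315e-05, -4.20333938e-04]), 'tau': array([ 9.12306969e-04, -4.95192432e+01, -3.87880898e+01,  6.99053938e-02,
        5.30526135e-02, -7.55564315e-05]), 'tool_pos': array([ 0.2687687 , -0.56374022,  0.22169824]), 'eef_rot': array([-7.34302871e-04,  9.75371633e-01,  2.20566614e-01, -7.87571894e-05]), 'force': array([-0.25517427, -0.59496536, -0.01890977]), 'torque': array([-0.03099991, -0.01134017, -0.01320053]), 'grip_width': 0.9969208844136139} -0.0187
```

View pics/top0.png

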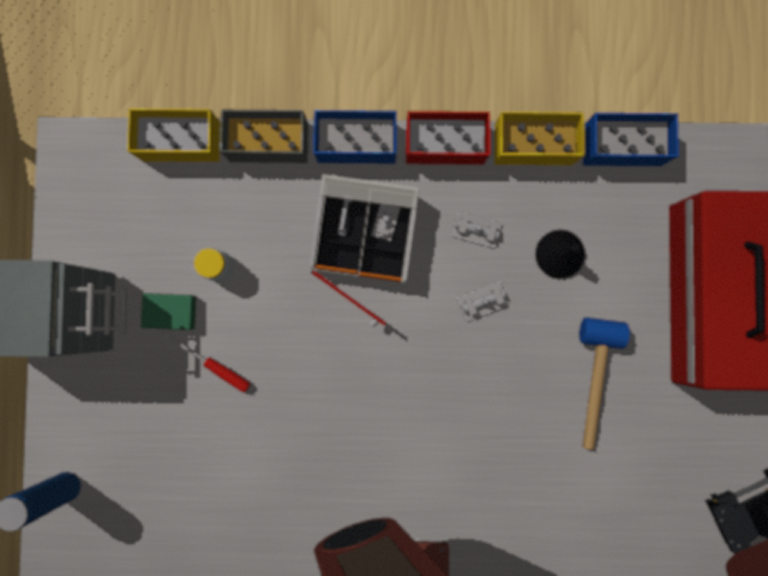

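View pics/scene0.png

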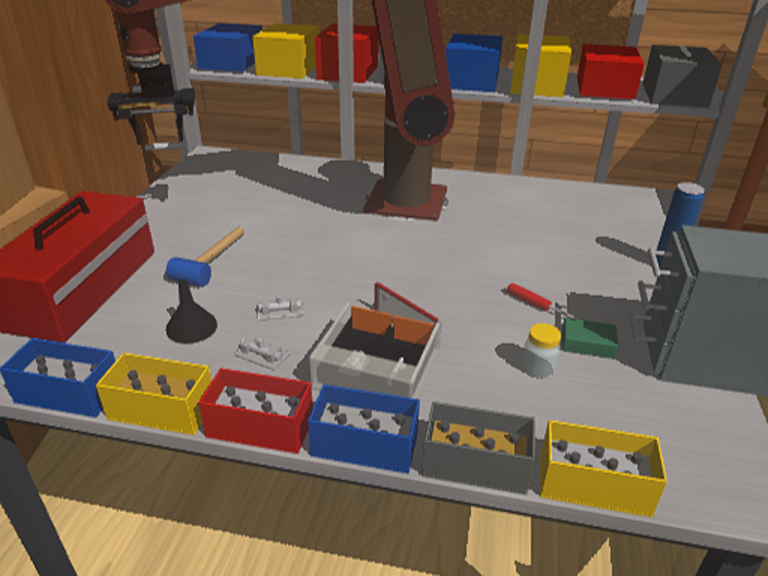

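The top view shows the cabinet at about (365,228) in the 1.5x picture, with the red door strip running from (313,270) to (388,325) and the orange lips along the front. A bow-shaped part lies in the left tray at (343,215) and a latch-like part in the right tray at (385,228). Two more latches lie on the bench at (478,232) and (483,300). Next I'll enlarge the crop and measure.

Run:
```python
from h import *
s=np.load('top0.npz'); im=cv2.cvtColor(s['color'],cv2.COLOR_RGB2BGR)
c=im[110:235,200:350]; cv2.imwrite('pics/c1.png',cv2.resize(c,None,fx=5,fy=4.6,interpolation=cv2.INTER_CUBIC))
s2=np.load('scene0.npz'); im2=cv2.cvtColor(s2['color'],cv2.COLOR_RGB2BGR)
c=im2[180:270,150:310]; cv2.imwrite('pics/c2.png',cv2.resize(c,None,fx=5,fy=5,interpolation=cv2.INTER_CUBIC))
for n,S in(('top',s),('scene',s2)):
    hsv=cv2.cvtColor(S['color'],cv2.COLOR_RGB2HSV)
    h,sa,v=[hsv[...,i].astype(int) for i in range(3)]
    red=((h<4)|(h>174))&(sa>120)&(v>60)
    org=(h>=6)&(h<=16)&(sa>150)&(v>110)
    if n=='top': box=(slice(170,240),slice(195,290))
    else: box=(slice(180,250),slice(200,310))
    for nm,m in(('red',red),('org',org)):
        mm=np.zeros_like(m);mm[box]=m[box]
        k,l,st,ce=cv2.connectedComponentsWithStats(mm.astype(np.uint8),connectivity=8)
        for i in range(1,k):
            if st[i,4]<6: continue
            ys,xs=np.where(l==i)
            print(n,nm,st[i],cv2.minAreaRect(np.c_[xs,ys].astype(np.float32)))
            for j in (xs.argmin(),xs.argmax(),ys.argmin(),ys.argmax()):
                print('   ',xs[j],ys[j],plane(S,xs[j],ys[j],.067).round(4), S['range_z'][ys[j],xs[j]])
```

```text
top red [208 181  49  35 115] ((232.04652404785156, 197.93646240234375), (58.814796447753906, 2.3620400428771973), 36.193206787109375)
    208 181 [0.6267 0.1687 0.067 ] 1.2708194
    256 215 [0.5302 0.0292 0.067 ] 1.2654423
    208 181 [0.6267 0.1687 0.067 ] 1.2708194
    254 215 [0.5302 0.0349 0.067 ] 1.2631028
top org [211 177  27   5  52] ((223.98997497558594, 179.0699920654297), (26.304372787475586, 1.8384778499603271), 8.130102157592773)
    211 177 [0.6384 0.1602 0.067 ] 1.2768813
    237 181 [0.6275 0.085  0.067 ] 1.2742772
    211 177 [0.6384 0.1602 0.067 ] 1.2768813
    231 181 [0.6274 0.1023 0.067 ] 1.2959275
top org [240 181  27   6  50] ((252.969970703125, 183.70999145507812), (26.4457950592041, 1.6970562934875488), 8.13010311126709)
    240 181 [0.6276 0.0763 0.067 ] 1.2694094
    266 185 [0.6168 0.0013 0.067 ] 1.2688779
    240 181 [0.6276 0.0763 0.067 ] 1.2694094
    263 186 [0.6139 0.0099 0.067 ] 1.2866089
scene red [250 188  42  26 123] ((267.5000305175781, 206.00001525878906), (47.50511169433594, 14.577381134033203), 30.963756561279297)
    250 189 [0.5333 0.028  0.067 ] 1.2916371
    291 212 [0.6229 0.1675 0.067 ] 1.1907508
    251 188 [0.5271 0.0298 0.067 ] 1.2953414
    289 213 [0.6289 0.1626 0.067 ] 1.185373
scene org [234 204  27  19 349] ((246.23171997070312, 213.58534240722656), (27.51815414428711, 14.17813491821289), 12.094758033752441)
    234 205 [6.262e-01 5.000e-04 6.700e-02] 1.2275407
    260 210 [0.6333 0.0793 0.067 ] 0.0
    235 204 [0.6207 0.0021 0.067 ] 1.2242507
    252 222 [0.693  0.0685 0.067 ] 1.2432939
scene org [262 211  27  18 313] ((273.6975402832031, 220.07803344726562), (26.680038452148438, 14.527352333068848), 12.094757080078125)
    262 211 [0.6368 0.0858 0.067 ] 1.1984919
    288 216 [0.6435 0.1618 0.067 ] 1.1814632
    262 211 [0.6368 0.0858 0.067 ] 1.1984919
    276 228 [0.7041 0.1375 0.067 ] 1.2187345
```

View pics/c1.png

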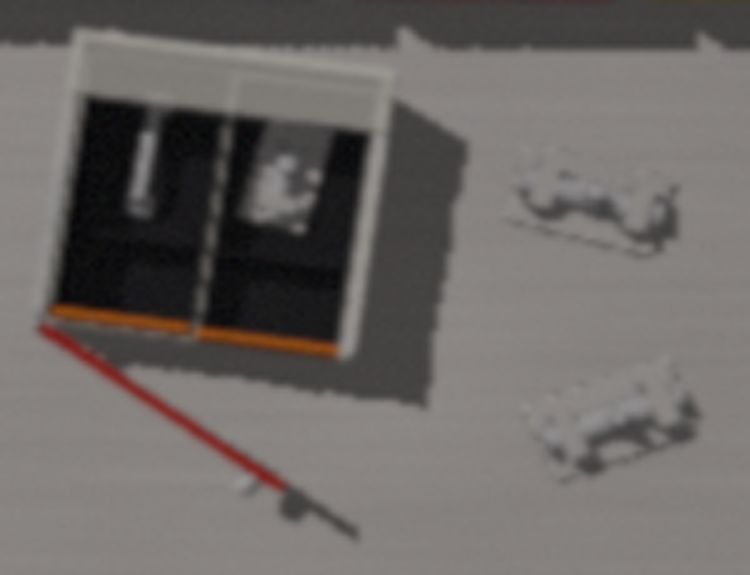

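View pics/c2.png

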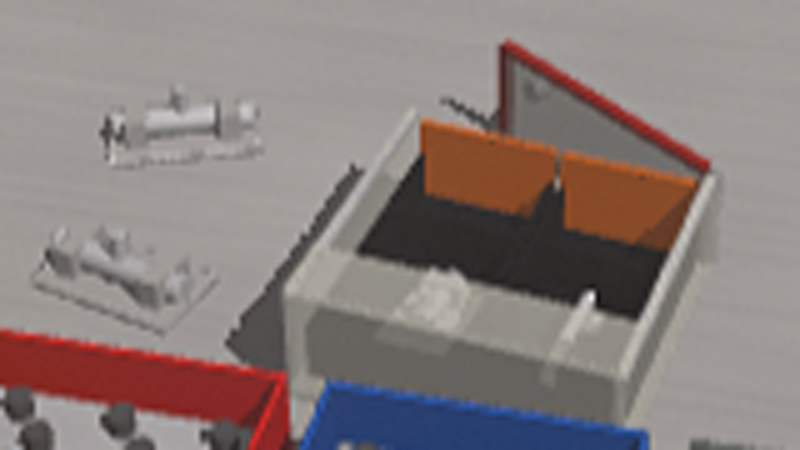

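Candidates for the latch, as pixels in the 512x384 top view:
- **(257,151)**, inside the right tray.
- **(319,153) and (322,200)**, both loose on the bench and larger.

The enlarged crop confirms the latch meant is the one in the right tray compartment: it is a plate with a bolt and knob. The narrow bow in the left tray at (229,145) is the pull. Next I'll measure both parts, the cabinet, the door and the bystanders from two views.

```bash
cat >> h.py <<'E'
def tri(sa,pa,sb,pb):
    o1,d1=ray(sa,*pa);o2,d2=ray(sb,*pb)
    A=np.c_[d1,-d2];t=np.linalg.lstsq(A,o2-o1,rcond=None)[0]
    a=o1+d1*t[0];b=o2+d2*t[1];return (a+b)/2,np.linalg.norm(a-b)
E
python3 - <<'E'
from h import *
s=np.load('top0.npz'); s2=np.load('scene0.npz')
# crop px -> image px
T=lambda x,y:(200+x/5-.4,110+y/4.6-.4)
S=lambda x,y:(150+x/5-.4,180+y/5-.4)
for nm,a,b in [('hinge',(43,328),(708,163)),('doortop free',(283,488),(507,42)),
  ('lipR inner -y top',(338,345),(422,120)),('lipL inner +y top',(50,307),(695,182)),('cabinet strip front -y',(350,350),(415,108)),
  ('latch',(280,190),(430,290)),]:
    print(nm,*tri(s,T(*a),s2,S(*b)))
print('benchlatch len', [ (plane(s,*T(515,190),.0)-plane(s,*T(675,215),.0))[:2], (plane(s,*T(535,440),.0)-plane(s,*T(690,385),.0))[:2]])
print('latch plate long', plane(s,*T(262,225),.02),plane(s,*T(300,110),.02), 'short',plane(s,*T(240,218),.02),plane(s,*T(305,230),.02))
for nm,p,z in[('driver tip',(182,346),.01),('driver hend',(250,388),.015),('jar',(209,263),.085),('tin c1',(195,330),.035),('tin2',(195,297),.035),('funnel',(561,254),.1),('mallet',(605,333),.05),('mallet end',(589,449),.02)]:
    print(nm,plane(s,p[0]/1.5,p[1]/1.5,z).round(3))
E
```

```text
hinge [0.62676756 0.16814291 0.0692016 ] 0.0005814626291452545
doortop free [0.52813363 0.02930934 0.06757071] 0.001446796715196354
lipR inner -y top [ 0.61803268 -0.00188089  0.06592889] 0.000549736705835814
lipL inner +y top [0.64050352 0.16382205 0.06512996] 0.0013224863148269593
cabinet strip front -y [ 0.61440363 -0.00784848  0.07115011] 0.0022710982401802264
latch [0.72168143 0.03059031 0.02729049] 0.004060000581137289
benchlatch len [array([0.0157021 , 0.09714084]), array([-0.03714028,  0.09343622])]
latch plate long [0.69925426 0.04315669 0.02      ] [0.77497179 0.02115359 0.02      ] short [0.70371377 0.05639415 0.02      ] [0.69622588 0.0173617  0.02      ]
driver tip [0.479 0.433 0.01 ]
driver hend [0.398 0.294 0.015]
jar [0.64  0.363 0.085]
tin c1 [0.512 0.401 0.035]
tin2 [0.576 0.402 0.035]
funnel [ 0.662 -0.3    0.1  ]
mallet [ 0.515 -0.398  0.05 ]
mallet end [ 0.287 -0.375  0.02 ]
```

Heights from triangulation come out as they should: hinge 69 mm, door edge 68 mm, lips 65 to 66 mm. The latch is in the right tray, with cabinet y at about -35 mm. The bench latches are about 98 mm long, so neither is the 70 mm one. Cabinet yaw is -0.135 rad and the door stands at about 0.48 rad.

I'll turn the tool to the cabinet axes and close the fingers.

servo_tool(motion=[[[0,0,0,0,0.116],[0,0,0,0,0.116],[0,0,0,0,0.116],[0,0,0,0,0.116],[0,0,0,0,0.116],[0,0,0,0,0]]], newtons=10)

```text
clock: 0.65
tool_pos: [0.2688, -0.564, 0.2221]
eef_rot: [-0.0, 0.998, -0.07, -0.0]
force: [-1.3, -0.8, 0.0]
grip_width: 0.632
```

```bash
cat >> h.py <<'E'
from scipy.spatial.transform import Rotation as Ro
YAW=-0.135
ex=np.array([np.cos(YAW),np.sin(YAW)]);ey=np.array([-np.sin(YAW),np.cos(YAW)])
H=np.array([.6268,.1681]); O=H+.096*ex-.091*ey
def cab(p): d=np.array(p)[:2]-O; return np.array([d@ex,d@ey])
def toolshift(target):
    st=env.get_state();q=st['eef_rot'];R=Ro.from_quat([q[1],q[2],q[3],q[0]]).as_matrix()
    return R.T@(np.array(target)-st['tool_pos'])*1000, R
def doorpt(th,r,d):
    u=-ey*np.cos(th)-ex*np.sin(th);n=ex*np.cos(th)-ey*np.sin(th);return H+r*u+d*n
E
python3 - <<'E'
from h import *
p=doorpt(.483,.14,.032);print(p,cab(p))
sh,R=toolshift([*p,.2]);print(sh,R.round(3));print(env.get_state()['clock'],env.get_state()['grip_width'])
E
```

```text
[0.57176437 0.03545355] [-0.13268195 -0.0478468 ]
[ 216.74589759 -635.67941532   22.44456754] [[ 0.99  -0.139 -0.   ]
 [-0.139 -0.99   0.001]
 [-0.    -0.001 -1.   ]]
0.65 0.6321394810012222
```

servo_tool(motion=[[[0,13,-38,0,0],[0,13,-38,0,0],[0,13,-38,0,0],[0,13,-38,0,0],[0,13,-38,0,0],[0,13,-38,0,0],[0,13,-38,0,0],[0,13,-38,0,0]]])

```text
clock: 1.32
tool_pos: [0.4133, -0.2751, 0.2225]
eef_rot: [0.0, 0.998, -0.066, 0.0]
force: [0.3, -0.6, 0.5]
grip_width: 0.045
```

servo_tool(motion=[[[0,13,-38,0,0],[0,13,-38,0,0],[0,13,-38,0,0],[0,13,-38,0,0],[0,13,-38,0,0],[0,13,-38,0,0],[0,0,0,0,0],[0,0,0,0,0]]])

```text
clock: 1.98
tool_pos: [0.5213, -0.0596, 0.2223]
eef_rot: [0.0, 0.998, -0.064, -0.0]
force: [0.8, -0.2, -1.1]
grip_width: 0.007
```

Run:
```python
from h import *
p=doorpt(.483,.14,.032)
sh,R=toolshift([*p,.2]);print(sh);st=env.get_state();print(st['clock'],st['grip_width'],st['tool_pos'])
```

```text
[  38.0151889  -100.65914047   22.27874757]
1.9833 0.007057443295353389 [ 0.52126546 -0.05955246  0.22230418]
```

servo_tool(motion=[[[0,12,-34,0,0],[0,13,-34,0,0],[0,13,-33,0,0],[0,0,0,0,0],[0,0,0,0,0]]])

```text
clock: 2.4
tool_pos: [0.5722, 0.0332, 0.2221]
eef_rot: [0.0, 0.998, -0.066, -0.0]
force: [-0.1, 0.1, 0.1]
grip_width: 0.001
```

Run:
```python
from h import *
p=doorpt(.483,.14,.032)
sh,R=toolshift([*p,.03]);print(sh);st=env.get_state();print(st['clock'],st['grip_width'],st['tool_pos'])
s=snap('wrist','pics/w1.png',1.5);snap('top','pics/t1.png',1.5)
```

```text
[ -0.59664155  -2.25245696 192.09126934]
2.4 0.0011845113781150266 [0.57224165 0.03323629 0.22209201]
```

View pics/w1.png

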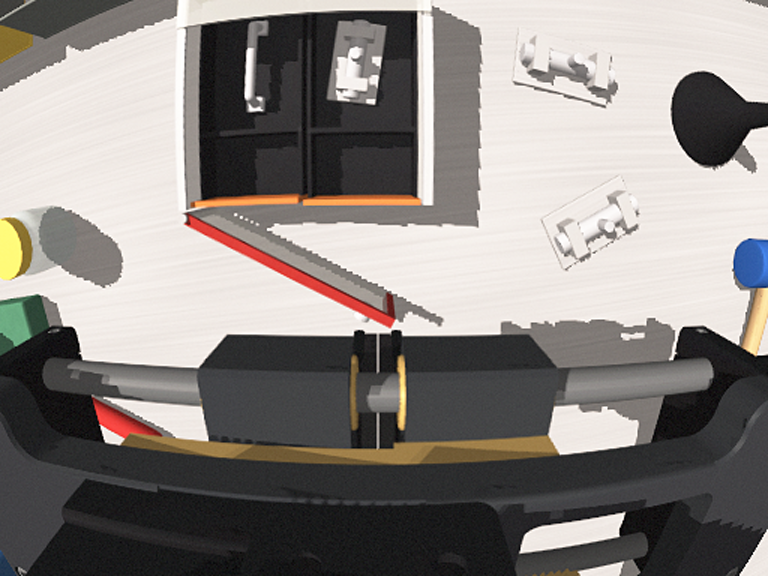

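View pics/t1.png

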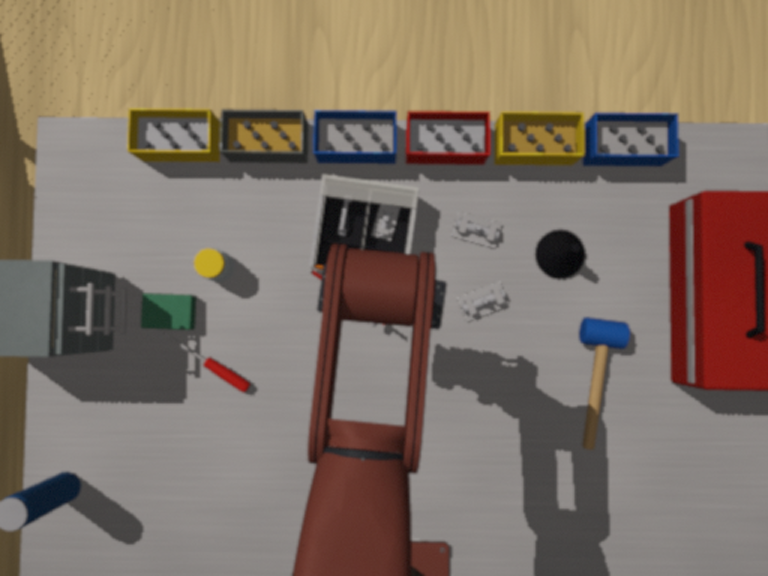

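The wrist view shows the cabinet square to the tool. The latch, a plate with bolt and knob at (357,60), is in the right tray and the pull at (257,65) is in the left. The lips are at row 200, the door hinge at (188,218) and its free edge at (392,322). As a check, I'll cast these through the fisheye.

```bash
cat >> h.py <<'E'
def fray(s,u,v):
    K=s['K'];E=s['extrinsics'];R=E[:3,:3];t=E[:3,3]
    d=np.array([u-K[0,2],v-K[1,2]]);r=np.hypot(*d);th=r/K[0,0]
    c=np.array([*(d/r*np.sin(th)),np.cos(th)]);return -R.T@t,R.T@c
def fplane(s,u,v,z):
    o,d=fray(s,u,v);return o+d*(z-o[2])/d[2]
E
python3 - <<'E'
from h import *
s=env.snapshot('wrist')
for nm,(u,v),z in[('hinge',(188,217),.069),('edge top',(392,323),.069),('lipR L',(305,198),.066),('lipR R',(419,199),.066),('lipL L',(196,202),.066),('lipL R',(298,200),.066),('latch',(357,60),.02),('crosswall R',(360,134),.044)]:
    p=fplane(s,u/1.5-.17,v/1.5-.17,z);print(nm,p.round(4),cab(p).round(4))
E
```

```text
hinge [0.6327 0.1677 0.069 ] [-0.0901  0.0914]
edge top [0.5301 0.0269 0.069 ] [-0.1728 -0.062 ]
lipR L [0.631  0.0765 0.066 ] [-0.0795  0.0008]
lipR R [ 0.6188 -0.0041  0.066 ] [-0.0807 -0.0807]
lipL L [0.6426 0.1601 0.066 ] [-0.0793  0.0852]
lipL R [0.6303 0.0818 0.066 ] [-0.0809  0.0059]
latch [0.7365 0.0263 0.02  ] [ 0.0318 -0.0348]
crosswall R [0.6723 0.0317 0.044 ] [-0.0325 -0.0381]
```

The wrist view agrees to within about 3 mm, except the hinge, where the row I read differs by 6 mm in x. The drop point inside the door has more than 10 mm of clearance all round, so I'll descend there.

servo_tool(motion=[[[0,0,-1,35,0],[0,0,-1,35,0],[0,0,0,35,0],[0,0,0,35,0],[0,0,0,30,0],[0,0,0,22,0],[0,0,0,0,0],[0,0,0,0,0]]])

```text
clock: 3.22
tool_pos: [0.5711, 0.0341, 0.0297]
eef_rot: [0.0, 0.998, -0.068, -0.002]
force: [0.1, 0.3, 0.9]
grip_width: 0.005
```

Run:
```python
from h import *
st=env.get_state();print(st['tool_pos'],st['force'])
prev=None
for th in [.483,.6,.75,.9,1.05,1.2,1.35,1.5,1.6,1.7]:
    p=doorpt(th,.14,.018 if th>.5 else .032);sh,R=toolshift([*p,.03])
    print(th,p.round(3),sh.round(0), (sh-prev).round(0) if prev is not None else '');prev=sh
snap('wrist','pics/w2.png',1.5)
```

```text
[0.57106088 0.03411545 0.02967039] [0.09248753 0.33179626 0.93457999]
0.483 [0.572 0.035] [ 1. -1. -0.] 
0.6 [0.546 0.052] [-27. -15.  -0.] [-28. -13.   0.]
0.75 [0.53  0.066] [-45. -25.  -0.] [-18. -11.   0.]
0.9 [0.516 0.081] [-61. -39.  -0.] [-16. -14.   0.]
1.05 [0.504 0.099] [-75. -55.  -0.] [-14. -16.   0.]
1.2 [0.495 0.118] [-87. -73.  -0.] [-12. -18.   0.]
1.35 [0.489 0.138] [-96. -92.  -0.] [ -9. -19.   0.]
1.5 [0.486 0.159] [-101. -112.   -0.] [ -6. -20.   0.]
1.6 [0.486 0.173] [-103. -126.   -0.] [ -2. -14.   0.]
1.7 [0.487 0.187] [-104. -140.   -0.] [ -1. -14.  -0.]
```

View pics/w2.png

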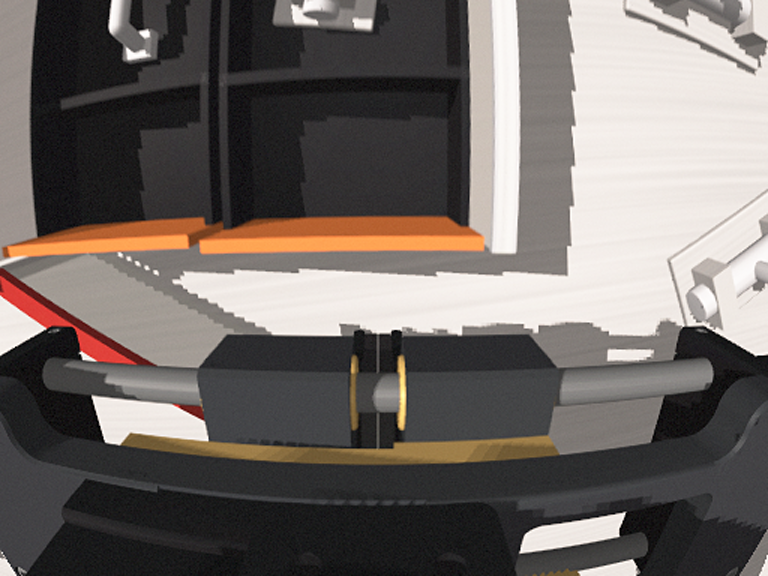

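The fingertips are down between the door, whose red strip passes at left, and the lips at row 240, with no contact force. Now I'll push the door along its arc.

servo_tool(motion=[[[0,-14,-7,0,0],[0,-13,-7,0,0],[0,-9,-6,0,0],[0,-9,-5,0,0],[0,-8,-7,0,0],[0,-8,-7,0,0],[0,-7,-8,0,0],[0,-7,-8,0,0]]])

```text
clock: 3.93
tool_pos: [0.5053, 0.1008, 0.0308]
eef_rot: [-0.0, 0.998, -0.068, 0.0]
force: [-0.4, 0.3, -0.3]
grip_width: 0.003
```

servo_tool(motion=[[[0,-6,-9,0,0],[0,-6,-9,0,0],[0,-5,-9,0,0],[0,-4,-10,0,0],[0,-3,-10,0,0],[0,-3,-10,0,0],[0,-1,-7,0,0],[0,-1,-7,0,0]]])

```text
clock: 4.6
tool_pos: [0.4864, 0.1752, 0.0305]
eef_rot: [0.0, 0.998, -0.067, 0.0]
force: [0.1, -0.7, -0.4]
grip_width: 0.008
```

servo_tool(motion=[[[0,-1,-7,0,0],[0,0,-7,0,0],[0,0,0,0,0],[0,0,0,0,0],[0,0,0,0,0]]])

```text
clock: 5.02
tool_pos: [0.4873, 0.1881, 0.0304]
eef_rot: [0.0, 0.998, -0.068, -0.0]
force: [-0.2, 0.1, 0.2]
grip_width: 0.005
```

Run:
```python
from h import *
st=env.get_state();print(st['tool_pos'],st['force'])
snap('wrist','pics/w3.png',1.5);s=snap('scene','pics/s3.png',1.5)
```

```text
[0.48726852 0.18810484 0.03041732] [-0.23619583  0.07965059  0.15360273]
```

View pics/w3.png

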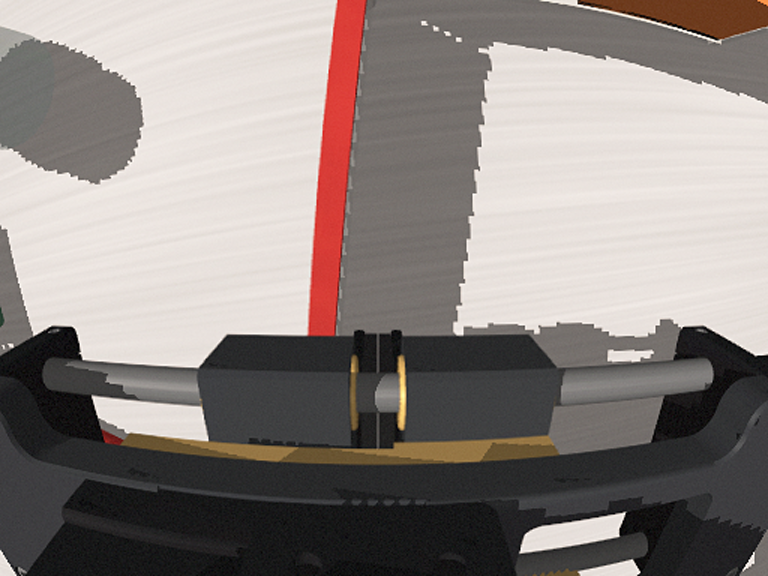

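View pics/s3.png

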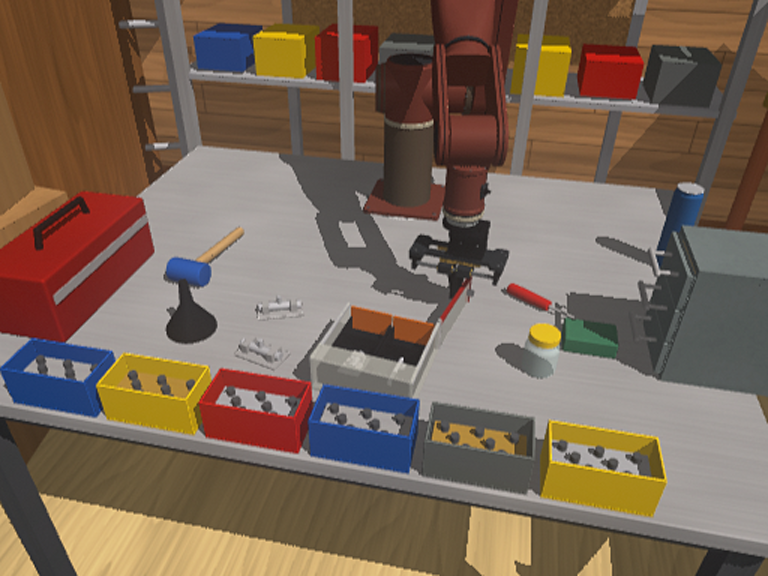

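Door is swung out: in the wrist view its red strip runs from (350,5) to (322,330), left of the fingers. I'll work out the angle.

Run:
```python
from h import *
s=env.snapshot('wrist')
a=fplane(s,350/1.5,5/1.5,.069);b=fplane(s,322/1.5,330/1.5,.069)
ca,cb=cab(a),cab(b);d=cb-ca;print(ca,cb,np.arctan2(-d[0],-d[1]))
d=cb-np.array([-.096,.091]);print(np.arctan2(-d[0],-d[1]))
# move to pocket: lip centre in cab (-.081,-.042), finger 22mm behind
t=O+ex*(-.081+.023)+ey*(-.042);print(t);print(toolshift([*t,.12])[0])
```

```text
[-0.11679892  0.09989666] [-0.21134327  0.10886249] 1.6653455843939475
1.7244395766146354
[0.64655374 0.03119569]
[178.96759512 133.72557296 -89.53513272]
```

The door is at about 1.7 rad, past 1.5. I'll back off, lift, and travel above the right tray's finger pocket.

servo_tool(motion=[[[0,0,10,0,0],[0,0,10,0,0],[0,0,5,-35,0],[0,0,0,-35,0],[0,0,0,-35,0],[0,0,0,0,0]]])

```text
clock: 5.67
tool_pos: [0.4887, 0.1631, 0.1432]
eef_rot: [-0.001, 0.998, -0.068, 0.006]
force: [1.4, -0.2, 1.1]
grip_width: 0.009
```

servo_tool(motion=[[[0,30,18,0,0],[0,30,18,0,0],[0,30,18,0,0],[0,30,18,0,0],[0,30,18,0,0],[0,29,18,0,0],[0,0,0,0,0],[0,0,0,0,0]]])

```text
clock: 6.33
tool_pos: [0.6471, 0.0297, 0.1346]
eef_rot: [0.0, 0.998, -0.069, -0.001]
force: [-0.2, 0.7, -0.2]
grip_width: 0.009
```

Run:
```python
from h import *
st=env.get_state();print(st['tool_pos'],st['force'],cab(st['tool_pos']))
t=O+ex*(-.081+.023)+ey*(-.042);print(toolshift([*t,.03])[0])
snap('wrist','pics/w4.png',1.5);snap('top','pics/t4.png',1.5);snap('scene','pics/s4.png',1.5)
```

```text
[0.64705098 0.02971717 0.13461784] [-0.21897632  0.70487395 -0.22860109] [-0.05730829 -0.04339815]
[ -0.58935192  -1.4217464  104.61814481]
```

View pics/w4.png

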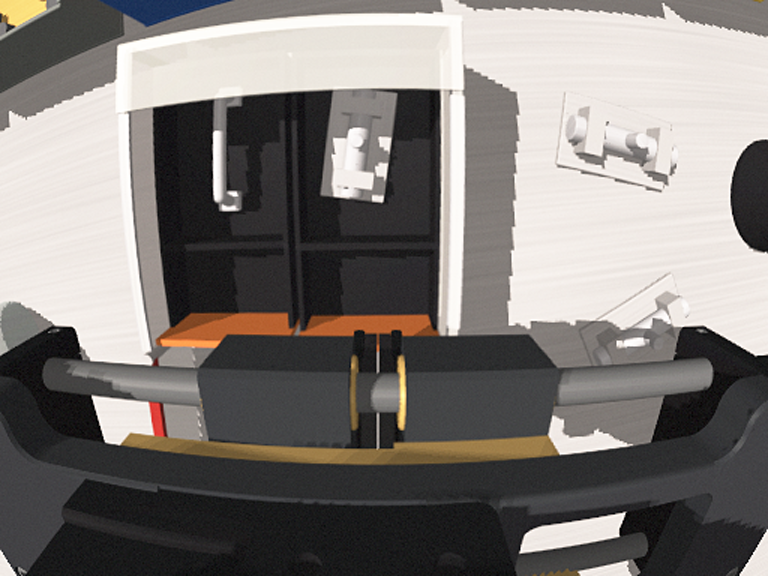

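View pics/s4.png

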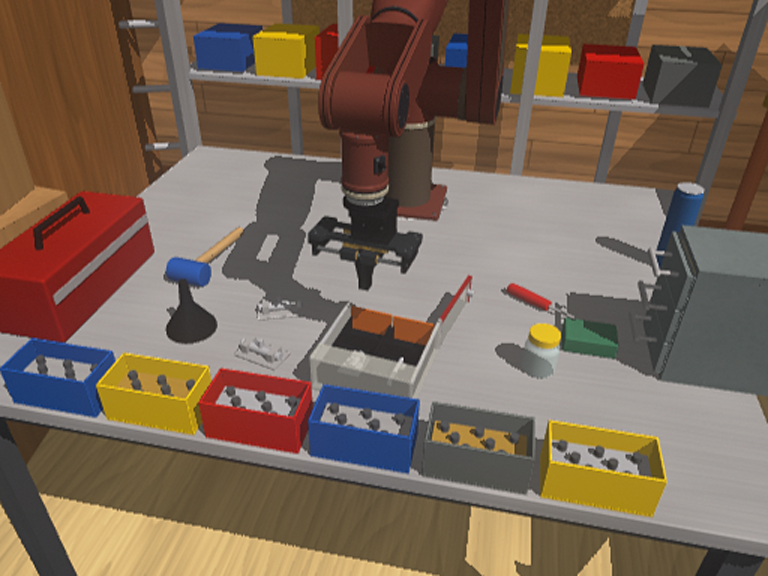

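The door stands open. Both lips are visible at about row 320, and the latch at (357,150) and pull at (228,150) haven't moved. I'll check the lip and cross wall from this second wrist position before descending.

Run:
```python
from h import *
s=env.snapshot('wrist')
im=cv2.cvtColor(s['color'],cv2.COLOR_RGB2BGR);cv2.imwrite('pics/c4.png',cv2.resize(im[140:240,80:310],None,fx=3.4,fy=3.4,interpolation=cv2.INTER_CUBIC))
print('cam',fray(s,10,10)[0],cab(fray(s,10,10)[0]))
for nm,(u,v),z in[('lipR topedge+?',(430,317),.066),('lipR row330',(430,332),.066),('lipL lower',(180,345),.066),('lipL upper',(180,328),.066),('crosswall',(370,246),.044),('wallL',(300,260),.044),('wallR',(440,260),.044)]:
    print(nm,cab(fplane(s,u/1.5-.17,v/1.5-.17,z)).round(4))
```

```text
cam [0.71723913 0.0234231  0.29734166] [ 0.01308836 -0.0401883 ]
lipR topedge+? [-0.0662 -0.0692]
lipR row330 [-0.0751 -0.0695]
lipL lower [-0.085   0.0785]
lipL upper [-0.0741  0.0767]
crosswall [-0.0306 -0.036 ]
wallL [-0.0386  0.005 ]
wallR [-0.0388 -0.0768]
```

View pics/c4.png

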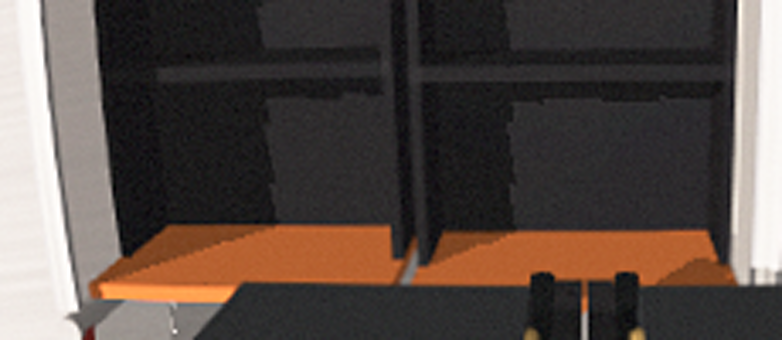

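This camera looks at the lips' inner faces. The inner top edge is at about row 224 of 384, which gives cabinet x of about -80 mm, and the cross wall's front is near -33 mm. The fingers at -57 mm are centred in the pocket, so I'll descend.

servo_tool(motion=[[[0,0,0,25,0],[0,0,0,25,0],[0,0,0,20,0],[0,0,0,15,0],[0,0,0,15,0],[0,0,0,4,0],[0,0,0,0,0]]])

```text
clock: 7.12
tool_pos: [0.6457, 0.0328, 0.0303]
eef_rot: [-0.0, 0.998, -0.067, -0.001]
force: [0.5, 0.1, 0.3]
grip_width: 0.002
```

servo_tool(motion=[[[0,-8,0,0,0],[0,-8,0,0,0],[0,-8,0,0,0],[0,-8,0,0,0],[0,0,0,0,0]]])

```text
clock: 7.53
tool_pos: [0.6137, 0.0369, 0.0323]
eef_rot: [-0.0, 0.998, -0.067, -0.0]
force: [-0.1, 0.9, -0.6]
grip_width: 0.005
```

Run:
```python
from h import *
st=env.get_state();print(st['clock'],st['tool_pos'],st['force'],cab(st['tool_pos']))
snap('wrist','pics/w5.png',1.5)
```

```text
7.5333 [0.61370747 0.036939   0.03226561] [-0.13715057  0.90626407 -0.64221889] [-0.09132041 -0.04072974]
```

View pics/w5.png

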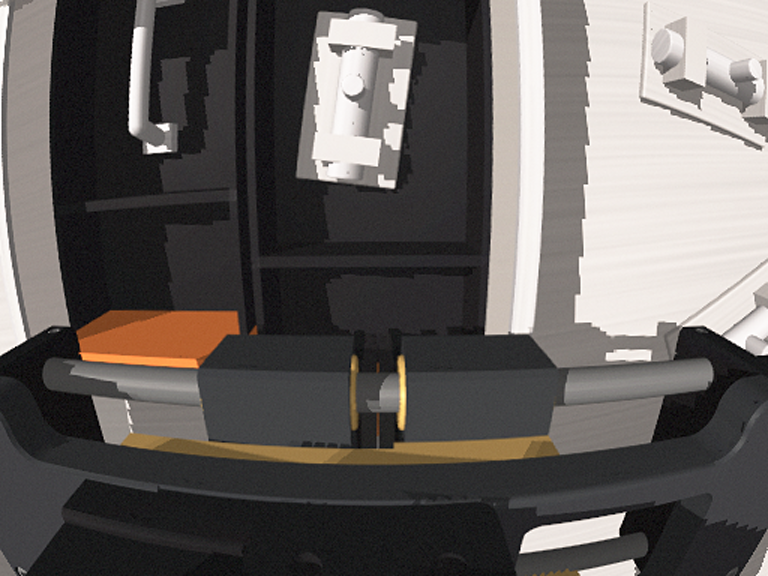

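The hook works: the right tray's cross wall (row 260) has come forward relative to the left's (row 200), and only the right tray moved. I'll carry on drawing.

servo_tool(motion=[[[0,-7,0,0,0],[0,-8,0,0,0],[0,-8,0,0,0],[0,-8,0,0,0],[0,-8,0,0,0],[0,-8,0,0,0],[0,-8,0,0,0],[0,-7,0,0,0]]])

```text
clock: 8.25
tool_pos: [0.5526, 0.0451, 0.0315]
eef_rot: [0.0, 0.998, -0.068, -0.0]
force: [1.4, -2.1, 0.5]
grip_width: 0.007
```

servo_tool(motion=[[[0,-5,0,0,0],[0,-5,0,0,0],[0,-4,0,0,0],[0,-3,0,0,0],[0,0,0,0,0],[0,0,0,0,0]]])

```text
clock: 8.75
tool_pos: [0.5408, 0.0468, 0.0322]
eef_rot: [0.0, 0.998, -0.068, 0.005]
force: [16.6, -2.1, -11.5]
grip_width: -0.0
```

Run:
```python
from h import *
st=env.get_state();print(st['clock'],st['tool_pos'],st['force'],cab(st['tool_pos']))
snap('wrist','pics/w6.png',1.5)
```

```text
8.75 [0.54083353 0.04676198 0.03216034] [ 16.62075356  -2.08821962 -11.46735444] [-0.16485337 -0.04080426]
```

View pics/w6.png

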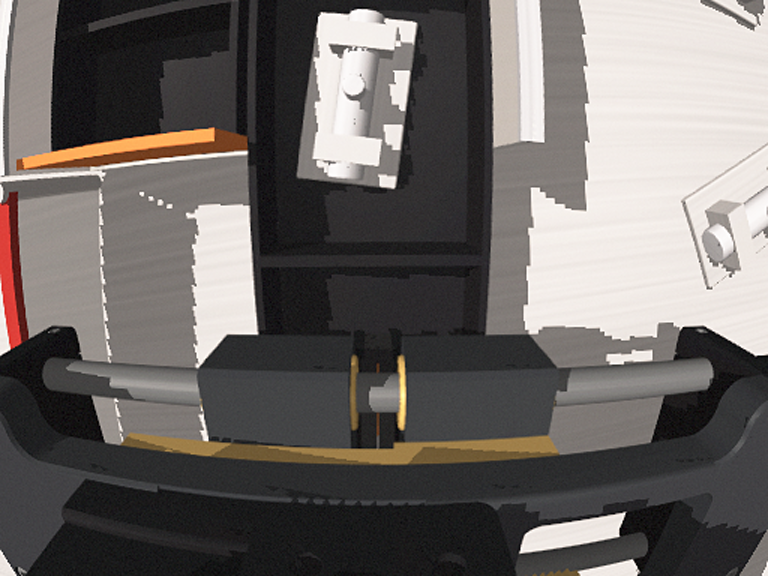

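Force rose to 16.6 N at cabinet x -165 mm, so the tray is at its stop. The latch is still in place and the left tray is shut. I'll ease off the lip and lift out.

servo_tool(motion=[[[0,6,0,0,0],[0,6,0,0,0],[0,6,0,0,0],[0,4,0,0,0],[0,0,0,0,0]]])

```text
clock: 9.22
tool_pos: [0.5591, 0.0443, 0.0314]
eef_rot: [-0.0, 0.998, -0.068, -0.0]
force: [-0.6, -0.8, 1.2]
grip_width: 0.004
```

Run:
```python
from h import *
st=env.get_state();print(st['clock'],st['tool_pos'],st['force'],cab(st['tool_pos']))
```

```text
9.2167 [0.55911973 0.04426337 0.03143492] [-0.58276601 -0.81399763  1.24636674] [-0.14639726 -0.04081899]
```

Contact is off. Lift straight up, then clear away to -y and backward.

servo_tool(motion=[[[0,-5,0,-15,0],[0,0,0,-30,0],[0,0,0,-35,0],[0,0,0,-35,0],[0,0,0,-35,0],[0,0,0,0,0]]])

```text
clock: 9.72
tool_pos: [0.558, 0.0449, 0.19]
eef_rot: [-0.0, 0.998, -0.067, 0.006]
force: [1.1, 0.5, 1.3]
grip_width: 0.005
```

servo_tool(motion=[[[0,-10,36,0,0],[0,-10,36,0,0],[0,-10,36,0,0],[0,-10,36,0,0],[0,-10,36,0,0],[0,-10,36,0,0],[0,-10,36,0,0],[0,0,0,0,0]]])

```text
clock: 10.38
tool_pos: [0.4478, -0.2003, 0.1814]
eef_rot: [0.001, 0.998, -0.07, -0.001]
force: [-0.0, -0.2, -0.1]
grip_width: 0.006
```

servo_tool(motion=[[[0,-20,30,0,0],[0,-20,30,0,0],[0,-20,30,0,0],[0,0,0,0,0],[0,0,0,0,0]]])

```text
clock: 10.8
tool_pos: [0.3778, -0.2771, 0.1813]
eef_rot: [-0.0, 0.998, -0.069, -0.0]
force: [0.8, 0.2, -0.4]
grip_width: 0.007
```

Run:
```python
from h import *
st=env.get_state();print(st['clock'],st['tool_pos'],st['force'])
s=snap('top','pics/t7.png',1.5);s2=snap('scene','pics/s7.png',1.5);np.savez('top7.npz',**s);np.savez('scene7.npz',**s2)
```

```text
10.8 [ 0.37779189 -0.27706534  0.18132188] [ 0.79474325  0.21033818 -0.37829162]
```

View pics/t7.png

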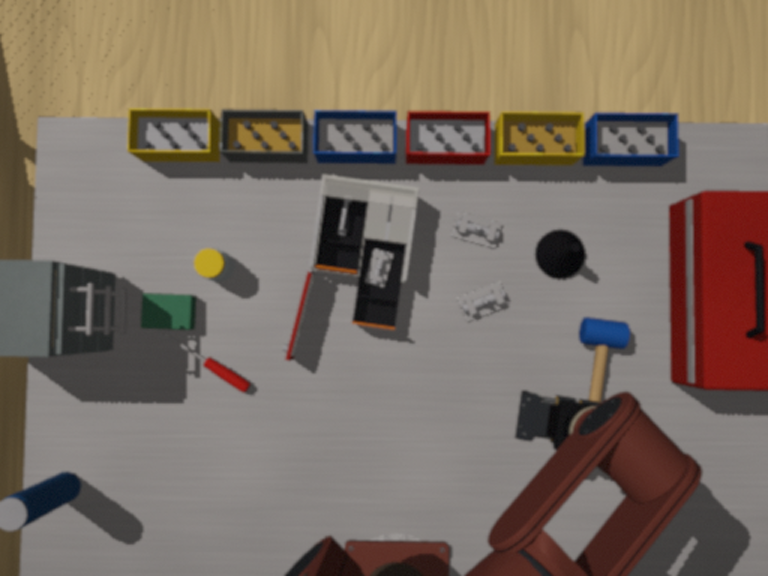

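View pics/s7.png

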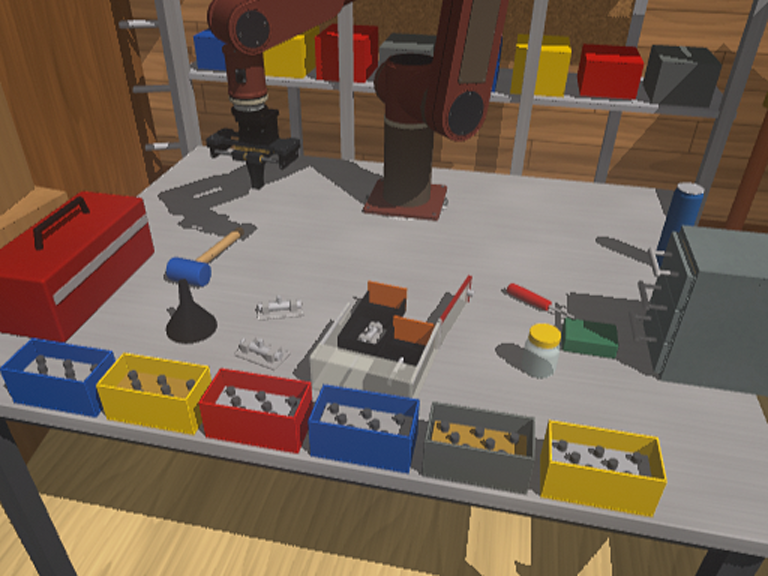

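The top view shows the right tray drawn out, with its lip around (375,325) and the latch inside at (380,267). The left tray is shut with the pull at (343,215), and the door is open along (308,275) to (290,358). I'll put numbers on the tray travel and the door angle.

Run:
```python
from h import *
def comps(f):
    S=np.load(f);hsv=cv2.cvtColor(S['color'],cv2.COLOR_RGB2HSV);h,sa,v=[hsv[...,i].astype(int) for i in range(3)]
    out={}
    for nm,m in(('org',(h>=6)&(h<=16)&(sa>150)&(v>110)),('red',((h<4)|(h>174))&(sa>120)&(v>60))):
        mm=np.zeros(m.shape,np.uint8);mm[165:245,185:290]=m[165:245,185:290]
        k,l,st,ce=cv2.connectedComponentsWithStats(mm,connectivity=8)
        for i in range(1,k):
            if st[i,4]<15: continue
            ys,xs=np.where(l==i);P=np.array([plane(S,x,y,.067)[:2] for x,y in zip(xs,ys)])
            C=np.array([cab(p) for p in P]);print(f,nm,st[i],'cab mean',C.mean(0).round(4))
            if nm=='red':
                a=C[ys.argmin()];b=C[ys.argmax()];d=b-a;print('angle',np.arctan2(-d[0],-d[1]))
comps('top0.npz');comps('top7.npz')
a=cv2.cvtColor(np.load('top0.npz')['color'],cv2.COLOR_RGB2GRAY);b=cv2.cvtColor(np.load('top7.npz')['color'],cv2.COLOR_RGB2GRAY)
for nm,(y0,y1,x0,x1) in dict(jar=(160,190,125,160),tin=(190,225,90,132),driver=(225,265,115,170),funnel=(150,190,350,400),malletHead=(208,236,383,422),pull=(128,165,220,240)).items():
    print(nm,cv2.absdiff(a,b)[y0:y1,x0:x1].mean())
```

```text
top0.npz org [211 177  27   5  52] cab mean [-0.084   0.0474]
top0.npz org [240 181  27   6  50] cab mean [-0.0852 -0.0384]
top0.npz red [208 181  49  35 115] cab mean [-0.1332  0.0188]
angle 0.49013009215975284
top7.npz org [210 177  28   5  57] cab mean [-0.0842  0.049 ]
top7.npz org [238 215  25   5  38] cab mean [-0.1803 -0.0428]
top7.npz red [191 182  17  58 149] cab mean [-0.1837  0.1051]
angle 1.660288661783016
jar 6.439047619047619
tin 4.578911564625851
driver 5.9781818181818185
funnel 4.9275
malletHead 4.941391941391942
pull 3.381081081081081
```

Run:
```python
from h import *
env.hand_in();print(env.get_state()['clock'])
```

```text
the job is handed in; nothing more can be done
the job is handed in; nothing more can be done
```

The door is open and the latch's tray is drawn out to its stop, all with closed fingertips. I handed the job in at about 11 s of the 48 s allowed; no verdict is reported.

**What I did:** I pushed the door open from inside. Then I hooked the lip of the right tray, which holds the 70 mm latch; the two larger latches on the bench are not the one meant. I drew that tray until the force rose to about 17 N at the stop, backed off, and lifted clear.

**Last checks:**

| Check | Measured |
|---|---|
| Door angle | about 1.66 rad (needs over 1.5) |
| Right tray lip | 96 mm ahead of the left lip, ±2 mm; the stop is at 100 mm |
| Left tray | still shut, lip within 1–2 mm of its starting place |
| Latch and pull | both in their compartments |
| Bystanders | jar, tin, driver, funnel and mallet head look unmoved in the top view |
| Robot | clear of everything in view |

**Disagreements:**
- The views disagreed by about 3–6 mm on the hinge and lip positions.
- The tray reading is about 4 mm short of the 100 mm stop. I put that down to camera error, as the force showed the stop was reached.

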